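Spring open the twin-catch die case

ROBOT

A 6-joint arm with a two-finger parallel gripper is mounted at the origin on a cart in front of the work surface, level with it; the furniture and walls round the work are solid. World frame = base frame: x ahead of the robot, y to its left, z up, the work surface at z = 0. Lengths are in m, angles in rad, forces in N, time in s.
With the tool pointing down it reaches from about 0.35 to 0.85 m from the base axis. Payload 8.1 kg.
Tool frame: the origin (TCP) lies between the finger pads; the fingertips stand 11 mm ahead of it and the grasp point (between the pads) lies 8 mm behind it; z points along the fingers, y is the line along which they close (so a half turn about z gives the same grasp; the last joint's range is limited). The gripper opens to 93 mm and grips with 3 to 60 N. Pads are 15 mm wide; open, the fingers measure 128 mm over their backs; the gripper's body (75 mm by 188 mm) begins 65 mm behind the grasp point.
Start: joints at [-1.24, 0.13, 1.488, -0, 1.523, -0.085], TCP at [0.242, -0.549, 0.23] pointing down, gripper open.
Joint ranges: [-2.96, 2.96], [-0.89, 2.26], [0.02, 2.5], [-1.34, 4.48], [0, 2.73], [-2.66, 2.66]. Speed limits (rad/s): [2.39, 2.39, 2.79, 3.14, 3.14, 3.14].

INTERFACE

Orientations are given as a unit quaternion [w, x, y, z].
In Python, from station import observe, read_camera, sign_off, boxes_of gives the robot as it stands. The module is installed in compiled form; this text tells all that it offers.
- The arm moves only by the tool step_arm, never from a script. Its argument "motion" is text: rows parted by semicolons, each of 6 numbers parted by spaces: the shift along the tool's x, y, z in mm, then the turn, a rotation vector about the tool's x, y, z in rad. A call has 1 to 12 rows; each row shifts and turns the commanded pose from where the row before left it, along the tool's axes as they then stand; what a row does not reach is not made up. A row lasts 1/10 s, in which the tool goes at most 50 mm and 8.59 degrees, less where a joint would pass 70% of its speed; a pose out of reach is approached as far as the arm can. A call with a gripper value outside its range is refused whole. "grip" is the gripper's target within -1 to 1 (fully open at 1, half-way at 0, shut at -1), set as the call begins (left out, the last holds). The fingers move at their own pace and stop on an object; "newtons" is the grip in N (left out, the last holds). Time passes only in rows, so rows that do not move let the fingers close. It gives the time, the measured TCP pose, the force, the opening and the grip force at its end, in the units of the state.
- observe(): the state, without advancing time (a new reading comes with each control period).
- read_camera(name): name is "scene" or "side" or "wrist"; returns a dict with "image" (400x640x3 uint8, red, green, blue), "z_map" (400x640 float32, m along the optical axis (not along the pixel's ray), 0 where there is no reading), "mtx" (3x3 intrinsics, pixels), "pose" (4x4, takes a point from camera to world coordinates). Camera axes: x right, y down, z forward; pixel columns grow to the right and rows downward; lengths in m; the calibration is good to about 2 mm. The wrist camera is an equidistant fisheye: a pixel r from the principal point sees the ray r / f radians off the axis. A picture is of the moment at which its call begins.
- sign_off(): hands the job in; it is judged then, once.
Trained networks look in the newest picture that a camera, given by its name, has taken for a name from the list of things; names that differ only in an ending like _2 or _b are one class to them, and where a whole thing is asked for, a point or a joint stands for the part that bears it (a point fixed in the world has none). Each returns a list of dicts, best first, with "score" (0 to 1); they miss things now and then, are a little off and sometimes report something else, mostly with a low value. They report only what shows in the picture. A call takes as long as a camera call.
- boxes_of(camera, target): "xy" ([column, row] in pixels, amid what is visible of it).
The state is a dict: "time_s": time; "joint_positions": joint angles; "joint_vel": joint speeds; "effort": joint torques, N m; "eef_pos": TCP position; "ee_rot": TCP orientation; "ft_force": force on the tool from outside, world axes, zero at the start; "ft_torque": the same for the moment, N m; "gripper_width": finger opening in m; "grasp_force": force on a finger pad.
Only numpy, scipy, OpenCV 4.12 (cv2) and the standard library are available. Lean on these libraries where they do the work, as an engineer would, in place of code of your own. Each camera call takes 0.05 s, during which the arm holds its last target. There are 200 camera calls.

TASK

Open the shut grey steel case of bending dies on the bench by touch alone, without gripping anything: with one fingertip on each, press the two catch pads on its front down together and keep both down until the lid has sprung up clear of both hooks. Then let the catches go and push the lid right back until it stops, so that it stays wide open. Do not lift, tip or drag the case, and leave the things round it where they lie.

Things in the scene. Friction and masses are not known exactly. Their poses are not given: they have to be found in the camera images.
- die_case: Shut case of grey sheet steel, 130 (x) x 200 (y) x 51 mm with lid, 4 kg or more, loose on rubber feet (not the blue open one at the back). Origin: centre of its underside. x points from its front wall (x = -65 mm, catches, towards the robot) to its hinge at the back, y to its left seen from the robot, z up. Catches reach out to x = -132 mm, wire bails on the end walls to y = +-108 mm.
- lid (a joint): Lid angle: 0 shut, 1.8 rad fully back at its stop, a little past upright. Either catch alone holds it. With both drawn back a spring lifts it slowly (damped), clear of both hooks from 0.14 rad (after about half a second), to rest half open at about 0.9 to 1 rad some 6 s later. From there the stiff hinge keeps it wherever it is pushed; pushing takes 3 to 10 N near its free edge. Sheet 135 x 206 mm.
- catch_left (a joint): Left catch (+y): steel rocker on a pin along y at x = -82, y = 32, z = 30 mm in the case's frame, finger pad in front, hook above. 0 at rest, 0.32 rad fully down. Pressing the pad draws the hook forward, free at about 0.18 rad (pad 7 mm down). Let go, it springs back; let go too soon, a safety tooth 11 mm above the hook holds the lid just ajar (press again). 2 N to start, 5 N at the end stop.
- catch_right (a joint): The same for the right catch (-y side), at y = -32 mm.
- pad_left (a point): Point to press on the left catch: on top of its finger pad, 36 mm in front of the pin, 36 mm above the bench at rest (x = -118, y = 32 mm in the case's frame; moves with the pad; 11 mm lower at the end stop). The pad is a ribbed steel plate 28 mm wide (y), 48 mm long (x), 3 mm thick, free below; 14 mm of it lies in front of this point. The hook behind it is 69 mm high.
- pad_right (a point): The same for the right catch's pad, 64 mm from pad_left between centres; the gap between the two pads is 36 mm.
- lid_edge (a point): Middle of the lid's free front edge, at its top sheet (a 10 mm rim is turned down below it), 135 mm from the hinge line; 50 mm above the bench when shut, about 155 to 165 mm when sprung half open, at most 185 mm when upright. It moves with the lid.
- hinge_line (a point): Middle of the lid's hinge line at the back of the case, 48 mm above the bench; fixed to the case.
- rubber_strip_mid (a point): Centre of a green strip of ejector rubber, 18 x 100 x 14 mm, lying at the case's left. Leave it alone.
- riser_block_mid (a point): Centre of a black steel riser block wrapped with tape, 31 x 73 x 30 mm, at the case's right. Leave it alone.
- marker_pen_mid (a point): Centre of a black and white marker pen, 16 x 122 x 17 mm, lying to the left in front of the case. Leave it alone.
- try_square_mid (a point): Middle of a small try square, 75 x 131 x 24 mm, on the right of the bench. Leave it alone.
- black_tape_mid (a point): Centre of a roll of black tape, 70 mm across, 18 mm high, behind the case. Leave it alone.

How it is judged:
On the way:
1. the fingers hold both catches down together while the lid springs up clear of the hooks (value of joint each of catch_left, catch_right above 0.12 rad and value of joint lid between 0.14 and 1.3 rad and contact force between the fingers and die_case above 3 N), for 0.05 s.
At the end, for the whole second after the job is handed in: The lid is pushed back to within 0.2 rad of its stop (over 1.6 of 1.8 rad) and stays there; both catches are back at rest (under 0.05 rad); the case stands flat and within 40 mm of where it was (value of joint lid above 1.6 rad and value of joint each of catch_left, catch_right below 0.05 rad and angle between die_case's own z axis and vertical below 0.05 rad and height (world z) of die_case below 0.008 m and distance of die_case from where it was at the start of the episode below 0.04 m); the robot touches nothing.
It fails at once if the case is dragged more than 50 mm (distance of die_case from where it was at the start of the episode above 0.05 m).
It fails at once if the case is lifted or tipped (angle between die_case's own z axis and vertical above 0.15 rad or height (world z) of die_case above 0.015 m).
It fails at once if a thing lying round the case is moved more than 25 mm or lifted (distance of any of rubber_strip_mid, riser_block_mid, marker_pen_mid, try_square_mid, black_tape_mid from where it was at the start of the episode above 0.025 m).
It also fails if it takes over 46 s, if anything falls off the work surface, if the arm or the gripper's body presses on something with over 40 N, if the wrist force passes 120 N, or if a joint passes its speed limit or range.

## Working session

There is one attempt and no reset: what is moved stays moved. The work goes in short steps, Python scripts to look and compute and a tool call to move; the robot and the scene stay as the last step left them, time stands still between calls to the robot, and variables do not carry over. Pictures are saved under pics/ and viewed, at most 10 in all, crops included, and the job is handed in when it is done.

Besides the shell and the picture viewer there is one more tool, called after "Request:" by a JSON object that holds its "name" and its "arguments", one argument or row to a line. step_arm: Moves the arm, as the interface text tells. Its arguments: {"type":"object","properties":{"motion":{"type":"string"},"grip":{"type":"number"},"newtons":{"type":"number"}},"required":["motion"]}

```bash
mkdir -p pics
cat > h.py <<'E'
import numpy as np, cv2
from station import observe, read_camera, sign_off, boxes_of
def world(c,u,v,z=None):
    K,P=c["mtx"],c["pose"]
    if z is None:
        p=c["z_map"][int(v)-1:int(v)+2,int(u)-1:int(u)+2]; z=np.median(p[p>0]) if (p>0).any() else np.nan
    q=np.array([(u-K[0,2])/K[0,0]*z,(v-K[1,2])/K[1,1]*z,z,1]); return (P@q)[:3]
E
python3 - <<'E'
from h import *
o=observe(); print(o)
for n in ("scene","side"):
    c=read_camera(n); cv2.imwrite(f"pics/{n}0.png",c["image"][:,:,::-1]); print(n,c["pose"].round(3).tolist())
    for t in ("die_case","pad_left","pad_right","lid_edge","hinge_line","rubber_strip_mid","riser_block_mid","marker_pen_mid","try_square_mid"):
        for b in boxes_of(n,t)[:2]: print(t,round(b["score"],2),np.round(b["xy"]),world(c,*b["xy"]).round(3))
E
```

```text
{'time_s': 0.0, 'joint_positions': array([-1.24041947e+00,  1.31170194e-01,  1.48927854e+00,  2.03976621e-05,
        1.52299533e+00, -8.54352908e-02]), 'joint_vel': array([-0.00021879, -0.00081977, -0.00043567,  0.00018471,  0.00032572,
       -0.00075758]), 'effort': array([-5.46946903e-04, -5.59851873e+01, -4.91753948e+01,  7.65975472e-02,
        3.53364414e-02, -1.20861901e-04]), 'eef_pos': array([ 0.24218851, -0.54834707,  0.22858244]), 'ee_rot': array([-9.20016512e-04,  9.78464953e-01,  2.06410948e-01, -1.02978285e-04]), 'ft_force': array([-0.27042638, -0.40872877, -0.00978797]), 'ft_torque': array([-0.01851896, -0.03360202, -0.0454952 ]), 'grasp_force': 0.0, 'gripper_width': 0.09282527163118}
scene [[-0.727, -0.496, 0.474, 0.084], [-0.686, 0.544, -0.483, 0.627], [-0.018, -0.677, -0.736, 0.816], [0.0, 0.0, 0.0, 1.0]]
die_case 0.59 [268. 255.] [0.544 0.316 0.051]
pad_left 0.5 [310. 255.] [0.482 0.244 0.034]
pad_right 0.59 [307. 232.] [0.536 0.199 0.034]
lid_edge 0.76 [265. 250.] [0.56  0.311 0.051]
lid_edge 0.65 [373. 168.] [ 0.58  -0.12  -0.003]
hinge_line 0.59 [268. 252.] [0.
[... 203 characters left out ...]
66.] [ 0.589 -0.114 -0.001]
try_square_mid 0.56 [245. 194.] [ 0.772  0.2   -0.003]
side [[0.983, -0.1, 0.155, 0.452], [-0.184, -0.458, 0.87, -0.578], [-0.016, -0.883, -0.468, 0.474], [0.0, 0.0, 0.0, 1.0]]
die_case 0.64 [314. 198.] [0.563 0.222 0.053]
pad_left 0.71 [284. 201.] [0.489 0.256 0.037]
pad_right 0.79 [300. 206.] [0.527 0.225 0.034]
lid_edge 0.58 [315. 188.] [0.576 0.285 0.051]
hinge_line 0.61 [250. 206.] [0.403 0.297 0.011]
rubber_strip_mid 0.63 [267. 180.] [0.453 0.448 0.013]
riser_block_mid 0.82 [356. 212.] [0.658 0.175 0.03 ]
riser_block_mid 0.6 [267. 181.] [0.454 0.445 0.011]
marker_pen_mid 0.69 [303. 204.] [0.535 0.228 0.037]
marker_pen_mid 0.65 [358. 213.] [0.661 0.171 0.027]
```

Run:
```python
from h import *
c=read_camera("scene"); s=read_camera("side")
for c,n in ((c,"sc"),(s,"si")):
    Z=c["z_map"]; v,u=np.mgrid[:400,:640]; K=c["mtx"]
    P=np.stack([(u-K[0,2])/K[0,0]*Z,(v-K[1,2])/K[1,1]*Z,Z],-1)@c["pose"][:3,:3].T+c["pose"][:3,3]
    m=(Z>0)&(abs(P[...,2]-.05)<.004)&(np.hypot(P[...,0]-.57,P[...,1]-.29)<.16)
    k,l,st,_=cv2.connectedComponentsWithStats(m.astype(np.uint8)); i=1+st[1:,4].argmax(); q=P[l==i]
    r=cv2.minAreaRect((q[:,:2]*1000).astype(np.float32)); print(n,len(q),r,cv2.boxPoints(r).round().tolist(),np.median(q[:,2]))
    h=(Z>0)&(P[...,2]>.058)&(P[...,2]<.08)&(np.hypot(P[...,0]-.57,P[...,1]-.29)<.2); print(P[h].round(3).tolist()[::max(1,h.sum()//12)])
    g=(Z>0)&(P[...,2]>.028)&(P[...,2]<.04)&(np.hypot(P[...,0]-.5,P[...,1]-.22)<.09)
    k,l,st,_=cv2.connectedComponentsWithStats(g.astype(np.uint8))
    for i in range(1,k):
        if st[i,4]>20: print(st[i,4],P[l==i].mean(0).round(4))
a=cv2.imread("pics/scene0.png")[110:370,170:470]; b=cv2.imread("pics/side0.png")[120:290,200:430]
a=cv2.resize(a,(450,390)); b=cv2.resize(b,(345,255)); o=np.zeros((390,800,3),np.uint8); o[:,:450]=a; o[:255,452:797]=b
cv2.imwrite("pics/a.png",o)
```

```text
sc 4375 ((570.3472290039062, 298.8879089355469), (146.99221801757812, 209.42645263671875), 49.76016616821289) [[443.0, 310.0], [603.0, 175.0], [698.0, 287.0], [538.0, 423.0]] 0.050096197374786544
[[0.558, 0.214, 0.066], [0.549, 0.214, 0.069], [0.55, 0.22, 0.066], [0.546, 0.227, 0.068], [0.539, 0.224, 0.068], [0.541, 0.231, 0.065], [0.536, 0.227, 0.059], [0.506, 0.26, 0.067], [0.499, 0.257, 0.068], [0.503, 0.266, 0.066], [0.498, 0.265, 0.065], [0.495, 0.27, 0.066], [0.487, 0.269, 0.069], [0.485, 0.268, 0.062]]
230 [0.5275 0.2029 0.0346]
256 [0.4786 0.2433 0.0348]
si 1708 ((567.7599487304688, 295.7840576171875), (157.09934997558594, 208.66319274902344), 50.1828498840332) [[437.0, 302.0], [598.0, 169.0], [698.0, 289.0], [538.0, 423.0]] 0.05179576465963706
[[0.488, 0.268, 0.071], [0.495, 0.259, 0.071], [0.493, 0.264, 0.066], [0.488, 0.265, 0.064], [0.507, 0.255, 0.066], [0.504, 0.252, 0.065], [0.504, 0.253, 0.062], [0.541, 0.222, 0.071], [0.543, 0.219, 0.069], [0.538, 0.22, 0.066], [0.557, 0.217, 0.066], [0.552, 0.212, 0.066], [0.549, 0.212, 0.064], [0.554, 0.213, 0.06]]
470 [0.5135 0.2256 0.0354]
```

View pics/a.png

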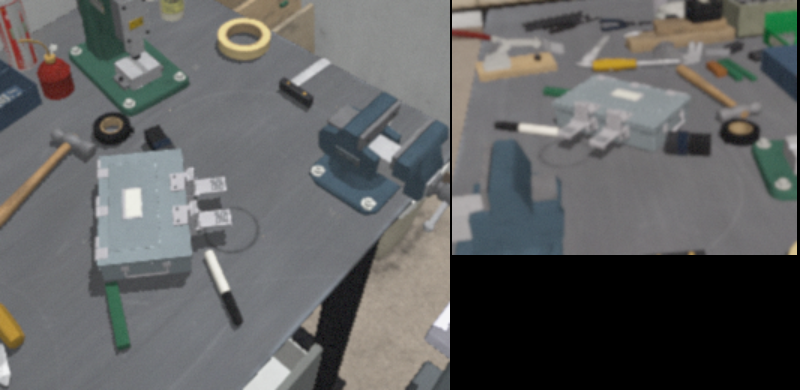

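The picture shows the shut grey case at about (140,210) in the left panel, with its two pads facing the robot at (210,187) and (213,217). The riser block, strip and pen lie clear of the pads. The blue vise, at about (370,150), sits near the approach path, so I'll check heights there.

Run:
```python
from h import *
from scipy.spatial.transform import Rotation as R
A=np.array([.242,-.549]);B=np.array([.498,.215]);d=(B-A)/np.linalg.norm(B-A)
for n in ("scene","side"):
    c=read_camera(n);Z=c["z_map"]; v,u=np.mgrid[:400,:640]; K=c["mtx"]
    P=(np.stack([(u-K[0,2])/K[0,0]*Z,(v-K[1,2])/K[1,1]*Z,Z],-1)@c["pose"][:3,:3].T+c["pose"][:3,3])[Z>0]
    t=(P[:,:2]-A)@d; w=abs((P[:,:2]-A)@[-d[1],d[0]])
    print(n,[(round(x,2),round(float(P[(w<.13)&(abs(t-x)<.05)&(P[:,2]<.5),2].max(initial=-1)),3)) for x in np.arange(.2,1,.1)])
r=observe()["ee_rot"];Rt=R.from_quat(np.roll(r,-1)); g=np.deg2rad(50.2)
T=np.array([[np.cos(g),np.sin(g),0],[np.sin(g),-np.cos(g),0],[0,0,-1]]).T
T=np.stack([[np.cos(g),np.sin(g),0],[np.sin(g),-np.cos(g),0],[0,0,-1]],1)
print("turn",(Rt.inv()*R.from_matrix(T)).as_rotvec(),"shift tool mm",Rt.inv().apply([.498-.2422,.215+.5483,0])*1000)
```

```text
scene [(np.float64(0.2), -0.477), (np.float64(0.3), 0.001), (np.float64(0.4), 0.003), (np.float64(0.5), 0.139), (np.float64(0.6), 0.138), (np.float64(0.7), 0.004), (np.float64(0.8), 0.071), (np.float64(0.9), 0.07)]
side [(np.float64(0.2), -1.0), (np.float64(0.3), 0.003), (np.float64(0.4), 0.004), (np.float64(0.5), 0.138), (np.float64(0.6), 0.138), (np.float64(0.7), 0.003), (np.float64(0.8), 0.072), (np.float64(0.9), 0.07)]
turn [-2.49506918e-05 -8.64121860e-06 -4.60298510e-01] shift tool mm [ 5.42351530e+02 -5.94907848e+02  1.69501630e-02]
```

Request:
{"name": "step_arm", "arguments": {
  "motion": "27 -29.7 0 0 0 0;27 -29.7 0 0 0 0;27 -29.7 0 0 0 0;27 -29.7 0 0 0 0;27 -29.7 0 0 0 0;27 -29.7 0 0 0 0;27 -29.7 0 0 0 0;27 -29.7 0 0 0 0;27 -29.7 0 0 0 0;27 -29.7 0 0 0 0;27 -29.7 0 0 0 0;27 -29.7 0 0 0 0",
  "grip": 0
}}

```text
time_s: 2.4
eef_pos: [0.3951, -0.0904, 0.23]
ee_rot: [0.0, 0.978, 0.206, 0.0]
ft_force: [0.3, -0.1, 0.3]
gripper_width: 0.0469
grasp_force: 0.0
```

Request:
{"name": "step_arm", "arguments": {
  "motion": "27 -29.7 0 0 0 0;27 -29.7 0 0 0 0;27 -29.7 0 0 0 0;27 -29.7 0 0 0 0;27 -29.7 0 0 0 0;27 -29.7 0 0 0 0;27 -29.7 0 0 0 0;27 -29.7 0 0 0 0;0 0 0 0 0 -0.115;0 0 0 0 0 -0.115;0 0 0 0 0 -0.115;0 0 0 0 0 -0.115"
}}

```text
time_s: 3.6
eef_pos: [0.4964, 0.2128, 0.2296]
ee_rot: [-0.0, 0.905, 0.426, -0.0]
ft_force: [0.2, 0.7, 0.0]
gripper_width: 0.0466
grasp_force: 0.0
```

```bash
cat > w.py <<'E'
from h import *
from scipy.spatial.transform import Rotation as R
import sys
o=observe(); c=read_camera("wrist"); cv2.imwrite(f"pics/{sys.argv[1]}.png",c["image"][:,:,::-1])
Rt=R.from_quat(np.roll(o["ee_rot"],-1)); print(o["time_s"],o["eef_pos"],o["ft_force"].round(1),o["gripper_width"],Rt.as_matrix().round(3).tolist())
K=c["mtx"];Z=c["z_map"]
for t in ("pad_left","pad_right","lid_edge"):
    for b in boxes_of("wrist",t)[:2]:
        u,v=b["xy"]; x=(u-K[0,2])/K[0,0]; y=(v-K[1,2])/K[1,1]; r=np.hypot(x,y)
        p=Z[int(v)-2:int(v)+3,int(u)-2:int(u)+3]; z=np.median(p[p>0])
        q=np.array([x/r*np.tan(r)*z,y/r*np.tan(r)*z,z,1]); W=(c["pose"]@q)[:3]
        print(t,round(b["score"],2),(round(u),round(v)),W.round(4),"tool mm",(Rt.inv().apply(W-o["eef_pos"])*1000).round(1))
E
python3 w.py w1
```

```text
3.6 [0.49638118 0.21284959 0.22955777] [0.2 0.7 0. ] 0.04663319991381285 [[0.636, 0.771, -0.0], [0.771, -0.636, -0.0], [-0.0, -0.0, -1.0]]
pad_right 0.79 (349, 165) [0.5327 0.2025 0.0372] tool mm [ 15.2  34.6 192.3]
pad_right 0.35 (321, 87) [0.563  0.291  0.0521] tool mm [102.8   1.7 177.4]
lid_edge 0.71 (321, 76) [0.5706 0.2995 0.0523] tool mm [114.1   2.1 177.3]
```

View pics/w1.png

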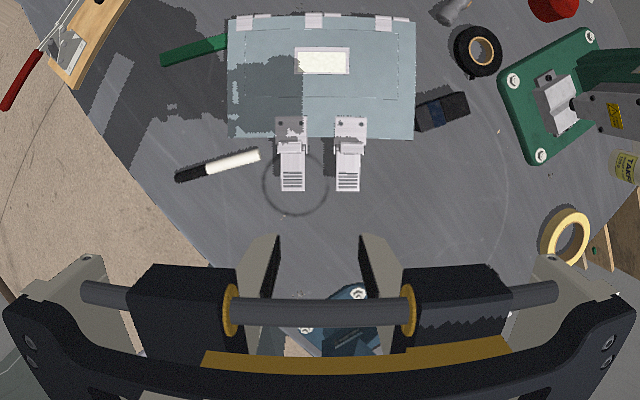

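The wrist view shows the pads square to the fingers and centred: left at about (292,179), right at (348,179), with their front edges at row 191.

Run:
```python
from h import *
from scipy.spatial.transform import Rotation as R
o=observe(); c=read_camera("wrist");Rt=R.from_quat(np.roll(o["ee_rot"],-1));K=c["mtx"];Z=c["z_map"]
v,u=np.mgrid[:230,:640];x=(u-K[0,2])/K[0,0];y=(v-K[1,2])/K[1,1];r=np.hypot(x,y);z=Z[:230]
P=np.stack([x/r*np.tan(r)*z,y/r*np.tan(r)*z,z],-1)@c["pose"][:3,:3].T+c["pose"][:3,3]
T=(P-o["eef_pos"])@Rt.as_matrix()*1000
for s in (-1,1):
    m=(z>0)&(abs(P[...,2]-.034)<.006)&(abs(T[...,0]-5)<60)&(abs(T[...,1]-s*32)<25)
    q=T[m]; print(s,m.sum(),np.percentile(q,[2,50,98],axis=0).round(1).tolist())
```

```text
-1 965 [[-14.7, -44.4, 191.4], [8.8, -29.8, 193.1], [37.3, -14.6, 195.6]]
1 971 [[-14.7, 15.8, 191.3], [8.9, 31.5, 193.1], [37.4, 46.2, 195.5]]
```

Request:
{"name": "step_arm", "arguments": {
  "motion": "0 1 35 0 0 0;0 0 35 0 0 0;0 0 35 0 0 0;0 0 35 0 0 0;0 0 20 0 0 0;0 0 10 0 0 0;0 0 6 0 0 0;0 0 2 0 0 0;0 0 2 0 0 0;0 0 2 0 0 0;0 0 2 0 0 0;0 0 0 0 0 0"
}}

```text
time_s: 5.05
eef_pos: [0.4979, 0.2122, 0.0465]
ee_rot: [0.0, 0.906, 0.424, 0.001]
ft_force: [-0.7, 0.0, 2.7]
gripper_width: 0.0467
grasp_force: 1.6
```

Request:
{"name": "step_arm", "arguments": {
  "motion": "0 0 3 0 0 0;0 0 3 0 0 0;0 0 2 0 0 0;0 0 1.5 0 0 0;0 0 0.5 0 0 0;0 0 0 0 0 0;0 0 0 0 0 0;0 0 0 0 0 0;0 0 0 0 0 0;0 0 0 0 0 0;0 0 0 0 0 0;0 0 0 0 0 0"
}}

```text
time_s: 6.25
eef_pos: [0.498, 0.212, 0.0382]
ee_rot: [0.0, 0.906, 0.424, 0.001]
ft_force: [-7.5, -4.7, 21.4]
gripper_width: 0.0465
grasp_force: 11.5
```

```bash
python3 w.py w2
python3 - <<'E'
from h import *
for n in ("scene","side"): 
    c=read_camera(n); cv2.imwrite(f"pics/{n}1.png",c["image"][:,:,::-1])
    for b in boxes_of(n,"lid_edge")[:1]: print(n,b,world(c,*b["xy"]))
a=cv2.imread("pics/side1.png")[130:280,220:420]; b=cv2.imread("pics/scene1.png")[160:310,200:400]
cv2.imwrite("pics/b.png",cv2.resize(np.hstack([a,b]),(800,300)))
E
```

```text
6.25 [0.49801236 0.21197955 0.03819115] [-7.5 -4.7 21.4] 0.04647682091677984 [[0.64, 0.768, 0.001], [0.768, -0.64, -0.0], [0.001, 0.001, -1.0]]
pad_left 0.62 (258, 222) [0.4975 0.2534 0.069 ] tool mm [ 31.5 -26.9 -30.8]
pad_right 0.56 (376, 222) [0.5374 0.2204 0.0688] tool mm [ 31.7  24.9 -30.5]
lid_edge 0.84 (317, 98) [0.5507 0.2769 0.0822] tool mm [ 83.7  -1.1 -44. ]
scene {'xy': [261.9, 246.6], 'score': 0.7} [0.55812407 0.31770925 0.07192493]
side {'xy': [337.2, 184.3], 'score': 0.87} [0.61792982 0.20659991 0.0932023 ]
```

View pics/b.png

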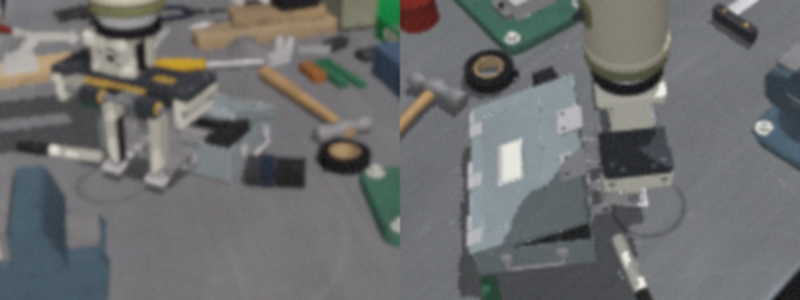

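The side and scene views show the lid lifted well clear of both hooks, with both fingers still on the pads. I'll hold a little longer, then release upwards.

Request:
{"name": "step_arm", "arguments": {
  "motion": "0 0 0 0 0 0;0 0 0 0 0 0;0 0 0 0 0 0;0 0 0 0 0 0;0 0 -3 0 0 0;0 0 -5 0 0 0;-5 0 -10 0 0 0;-5 0 -25 0 0 0;0 0 -30 0 0 0;0 0 -30 0 0 0;0 0 -5 0 0 0;0 0 0 0 0 0"
}}

```text
time_s: 7.85
eef_pos: [0.4916, 0.2045, 0.145]
ee_rot: [0.0, 0.906, 0.424, 0.001]
ft_force: [0.5, -0.5, -0.1]
gripper_width: 0.0466
grasp_force: 0.0
```

Request:
{"name": "step_arm", "arguments": {
  "motion": "0 0 0 0 0 0;0 0 0 0 0 0;0 0 0 0 0 0;0 0 0 0 0 0;0 0 0 0 0 0;0 0 0 0 0 0;0 0 0 0 0 0;0 0 0 0 0 0;0 0 0 0 0 0;0 0 0 0 0 0;0 0 0 0 0 0;0 0 0 0 0 0"
}}

```text
time_s: 9.05
eef_pos: [0.4908, 0.2043, 0.1437]
ee_rot: [0.0, 0.906, 0.424, 0.0]
ft_force: [-0.2, -0.0, 0.1]
gripper_width: 0.0462
grasp_force: 0.0
```

Request:
{"name": "step_arm", "arguments": {
  "motion": "0 0 0 0 0 0;0 0 0 0 0 0;0 0 0 0 0 0;0 0 0 0 0 0;0 0 0 0 0 0;0 0 0 0 0 0;0 0 0 0 0 0;0 0 0 0 0 0;0 0 0 0 0 0;0 0 0 0 0 0;0 0 0 0 0 0;0 0 0 0 0 0"
}}

```text
time_s: 10.25
eef_pos: [0.4908, 0.2043, 0.1436]
ee_rot: [-0.0, 0.906, 0.424, 0.0]
ft_force: [0.2, 0.4, -0.4]
gripper_width: 0.0466
grasp_force: 0.0
```

Request:
{"name": "step_arm", "arguments": {
  "motion": "0 0 0 0 0 0;0 0 0 0 0 0;0 0 0 0 0 0;0 0 0 0 0 0;0 0 0 0 0 0;0 0 0 0 0 0;0 0 0 0 0 0;0 0 0 0 0 0;0 0 0 0 0 0;0 0 0 0 0 0;0 0 0 0 0 0;0 0 0 0 0 0"
}}

```text
time_s: 11.45
eef_pos: [0.4908, 0.2043, 0.1437]
ee_rot: [0.0, 0.906, 0.424, 0.0]
ft_force: [0.2, -0.1, 0.2]
gripper_width: 0.0464
grasp_force: 0.0
```

```bash
python3 w.py w3
python3 - <<'E'
from h import *
for n in ("scene","side"): 
    c=read_camera(n); cv2.imwrite(f"pics/{n}2.png",c["image"][:,:,::-1])
    for b in boxes_of(n,"lid_edge")[:1]: print(n,b,world(c,*b["xy"]))
a=cv2.imread("pics/side2.png")[110:260,220:420]; b=cv2.imread("pics/scene2.png")[160:310,200:400]
cv2.imwrite("pics/c.png",cv2.resize(np.hstack([a,b]),(800,300)))
E
```

```text
11.45 [0.49081336 0.20431438 0.14366632] [ 0.2 -0.1  0.2] 0.046410479705098075 [[0.64, 0.768, 0.0], [0.768, -0.64, 0.0], [0.0, 0.0, -1.0]]
pad_left 0.73 (283, 171) [0.483  0.2443 0.0366] tool mm [ 25.7 -31.6 107.1]
pad_right 0.68 (356, 171) [0.5324 0.2034 0.0372] tool mm [ 25.9  32.5 106.5]
pad_right 0.51 (506, 33) [0.7459 0.214  0.0177] tool mm [170.8 189.7 126. ]
lid_edge 0.97 (318, 42) [0.5635 0.2925 0.1414] tool mm [114.3  -0.6   2.3]
scene {'xy': [254.0, 236.7], 'score': 0.77} [0.56645951 0.32733082 0.10960536]
side {'xy': [319.8, 164.5], 'score': 0.77} [0.59266177 0.30584297 0.10701627]
```

View pics/c.png

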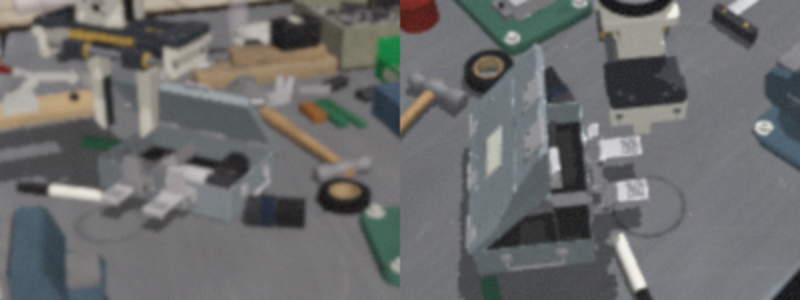

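The lid rests half open with its edge at about tool x +115 and z ≈ 0.15, and both catches have sprung back to pad height 0.037. Next I'll push the edge back.

Request:
{"name": "step_arm", "arguments": {
  "motion": "30 0 0 0 0 0;30 0 0 0 0 0;20 0 0 0 0 0;12 0 0 0 0 0;8 0 0 0 0 0;8 0 0 0 0 0;8 0 0 0 0 0;8 0 0 0 0 0;8 0 0 0 0 0;8 0 0 0 0 0;8 0 0 0 0 0;0 0 0 0 0 0"
}}

```text
time_s: 13.05
eef_pos: [0.5862, 0.3178, 0.1442]
ee_rot: [0.0, 0.906, 0.424, 0.0]
ft_force: [-0.8, -0.6, 0.9]
gripper_width: 0.0465
grasp_force: 0.8
```

Request:
{"name": "step_arm", "arguments": {
  "motion": "8 0 0 0 0 0;8 0 0 0 0 0;8 0 0 0 0 0;8 0 0 0 0 0;6 0 0 0 0 0;4 0 0 0 0 0;4 0 0 0 0 0;0 0 0 0 0 0"
}}

```text
time_s: 13.85
eef_pos: [0.6152, 0.3531, 0.1435]
ee_rot: [0.0, 0.906, 0.424, -0.0]
ft_force: [-0.5, -1.1, 1.0]
gripper_width: 0.0463
grasp_force: 0.7
```

Request:
{"name": "step_arm", "arguments": {
  "motion": "4 0 0 0 0 0;4 0 0 0 0 0;2 0 0 0 0 0;0 0 0 0 0 0"
}}

```text
time_s: 14.25
eef_pos: [0.6209, 0.3602, 0.1426]
ee_rot: [0.0, 0.906, 0.424, -0.001]
ft_force: [-1.3, -4.0, 0.1]
gripper_width: 0.0469
grasp_force: 2.1
```

```bash
cat > m.py <<'E'
from h import *
import sys
k=sys.argv[1]
for n in ("scene","side"):
    c=read_camera(n); cv2.imwrite(f"pics/{n}{k}.png",c["image"][:,:,::-1])
    Z=c["z_map"]; v,u=np.mgrid[:400,:640]; K=c["mtx"]
    P=(np.stack([(u-K[0,2])/K[0,0]*Z,(v-K[1,2])/K[1,1]*Z,Z],-1)@c["pose"][:3,:3].T+c["pose"][:3,3])[Z>0]
    g=np.deg2rad(50.2); x=(P[:,:2]-[.576,.305])@[np.cos(g),np.sin(g)]; y=(P[:,:2]-[.576,.305])@[-np.sin(g),np.cos(g)]
    for z in (.07,.09,.11,.13,.15,.165):
        m=(abs(P[:,2]-z)<.006)&(abs(x-75)>0)&(x>.03)&(x<.13)&(abs(abs(y)-.08)<.02)
        if m.sum(): print(n,z,m.sum(),np.percentile(x[m],[5,50,95]).round(4))
a=cv2.imread(f"pics/side{k}.png")[90:240,220:420]; b=cv2.imread(f"pics/scene{k}.png")[160:310,200:400]
cv2.imwrite(f"pics/m{k}.png",cv2.resize(np.hstack([a,b]),(800,300)))
E
python3 m.py 3
```

```text
scene 0.07 26 [0.0661 0.0668 0.0688]
scene 0.09 25 [0.0699 0.0718 0.0729]
scene 0.11 26 [0.0743 0.0759 0.0773]
scene 0.13 29 [0.0786 0.0801 0.0814]
scene 0.15 27 [0.0832 0.0843 0.0857]
scene 0.165 3 [0.0861 0.0862 0.0863]
side 0.07 106 [0.0645 0.0675 0.0707]
side 0.09 105 [0.0689 0.0715 0.0747]
side 0.11 105 [0.0734 0.0762 0.0786]
side 0.13 108 [0.0774 0.0804 0.0833]
side 0.15 112 [0.081  0.0839 0.087 ]
side 0.165 118 [0.0841 0.0876 0.0907]
```

View pics/m3.png

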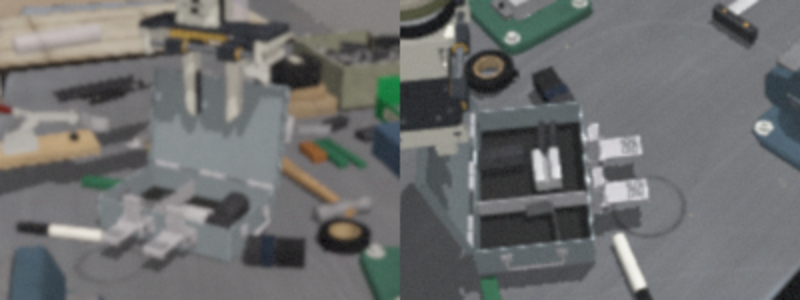

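The lid leans back at a slope of about 0.21, which is roughly 1.78 rad and close to its stop. The case and the surrounding things are in place, so I'll back off.

Request:
{"name": "step_arm", "arguments": {
  "motion": "-4 0 0 0 0 0;-10 0 0 0 0 0;-20 0 0 0 0 0;-30 0 0 0 0 0;-30 0 0 0 0 0;-10 0 -10 0 0 0;0 0 -30 0 0 0;0 0 -30 0 0 0;0 0 0 0 0 0;0 0 0 0 0 0;0 0 0 0 0 0"
}}

```text
time_s: 15.45
eef_pos: [0.5543, 0.2812, 0.2126]
ee_rot: [-0.0, 0.906, 0.424, -0.001]
ft_force: [0.1, -0.2, 0.1]
gripper_width: 0.0465
grasp_force: 0.0
```

```bash
python3 m.py 4
python3 - <<'E'
from h import *
for n in ("scene",):
    c=read_camera(n)
    for t in ("pad_left","pad_right","rubber_strip_mid","riser_block_mid","marker_pen_mid","try_square_mid"):
        for b in boxes_of(n,t)[:1]: print(t,round(b["score"],2),world(c,*b["xy"]).round(3))
print(observe()["ft_force"])
E
```

```text
scene 0.07 44 [0.0662 0.0669 0.0682]
scene 0.09 51 [0.0699 0.0714 0.0726]
scene 0.11 57 [0.0739 0.0755 0.0771]
scene 0.13 60 [0.0777 0.0799 0.0814]
scene 0.15 58 [0.0824 0.0838 0.0854]
scene 0.165 6 [0.0846 0.0852 0.0862]
side 0.07 105 [0.0646 0.0674 0.0708]
side 0.09 104 [0.0692 0.0719 0.075 ]
side 0.11 101 [0.0728 0.0758 0.0789]
side 0.13 113 [0.0769 0.08   0.0832]
side 0.15 113 [0.0814 0.0842 0.0872]
side 0.165 119 [0.0844 0.0875 0.0906]
pad_left 0.67 [0.486 0.248 0.034]
pad_right 0.72 [0.563 0.177 0.   ]
rubber_strip_mid 0.64 [0.484 0.439 0.013]
riser_block_mid 0.56 [0.653 0.189 0.029]
marker_pen_mid 0.68 [0.396 0.309 0.014]
try_square_mid 0.7 [ 0.589 -0.116 -0.001]
[-0.1701522  -0.15419446 -0.02136327]
```

The lid stays at about 1.78 rad, nothing else has moved, and the robot is clear.

```bash
python3 -c "
from station import sign_off; print(sign_off())"
```

```text
the job is handed in; nothing more can be done
None
```

I pressed both catches down together until the lid sprang clear, then pushed it back to about 1.78 rad, where it stayed; the job was handed in at about 16 s with the robot touching nothing (no verdict came back).

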